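Run the press-down spice mill

ROBOT

A 6-joint arm with a two-finger parallel gripper is mounted at the origin on a cart in front of the work surface, level with it; the furniture and walls round the work are solid. World frame = base frame: x ahead of the robot, y to its left, z up, the work surface at z = 0. Lengths are in m, angles in rad, forces in N, time in s.
With the tool pointing down it reaches from about 0.25 to 0.85 m from the base axis. Payload 12.5 kg.
Tool frame: the origin (TCP) lies where the fingers leave the gripper's body, on its centre line; the fingertips stand 84 mm ahead of it and the grasp point (between the pads) lies 65 mm ahead of it; z points along the fingers, y is the line along which they close (so a half turn about z gives the same grasp; the last joint's range is limited). The gripper opens to 93 mm and grips with 3 to 60 N. Pads are 15 mm wide; open, the fingers measure 128 mm over their backs; the gripper's body (75 mm by 188 mm) begins 65 mm behind the grasp point.
Start: joints at [1.071, 0.351, 1.652, -0, 1.139, -0.085], TCP at [0.222, 0.503, 0.303] pointing down, gripper open.
Joint ranges: [-2.75, 2.75], [-0.79, 2.1], [0.01, 2.65], [-1.57, 4.71], [0.07, 3.14], [-2.87, 2.87]. Speed limits (rad/s): [2.22, 2.22, 2.79, 3.14, 3.14, 3.14].

INTERFACE

Orientations are given as a unit quaternion [x, y, z, w].
In Python, from bench import get_obs, grab_frame, finish_job gives the robot as it stands. The module is installed in compiled form; this text tells all that it offers.
- The arm moves only by the shell command python3 -m creep 'ROWS'. ROWS is a JSON object of lists of equal length, an entry for each row: "grip": the opening, from -1 (shut) to 1 (fully open); "xyz": the shift along the tool's x, y, z in cm, a list of three; "spin": the turn about the tool's z in degrees. A call has 1 to 12 rows; each row is the pose to reach, as a shift and turn from the pose commanded when the call began, along the tool's axes at that moment; what a row does not reach only later rows make up. A row lasts 1/12 s, in which the tool goes at most 41.7 mm and 7.16 degrees, less where a joint would pass 70% of its speed; a pose out of reach is approached as far as the arm can. A call with a gripper value outside its range is refused whole. The fingers move at their own pace and stop on an object; the grip force is fixed at half the most. Time passes only in rows, so rows that repeat a pose let the fingers close. It gives the time, the measured TCP pose, the force, the opening and the grip force at its end, in the units of the state.
- get_obs(): the state, without advancing time (a new reading comes with each control period).
- grab_frame(name): name is "side" or "top"; returns a dict with "image" (400x640x3 uint8, red, green, blue), "intrinsics" (3x3 intrinsics, pixels), "xyz" and "orientation" of the camera in the world. Camera axes: x right, y down, z forward; pixel columns grow to the right and rows downward; lengths in m; the calibration is good to about 2 mm. A picture is of the moment at which its call begins. There is no depth.
- finish_job(): hands the job in; it is judged then, once.
The state is a dict: "clock": time; "q": joint angles; "joint_vel": joint speeds; "joint_torque": joint torques, N m; "tool_pos": TCP position; "eef_rot": TCP orientation; "contact_force": force on the tool from outside, world axes, zero at the start; "wrist_torque": the same for the moment, N m; "width": finger opening in m; "grasp_force": force on a finger pad.
Only numpy, scipy, OpenCV 4.12 (cv2) and the standard library are available. Lean on these libraries where they do the work, as an engineer would, in place of code of your own. Each camera call takes 0.05 s, during which the arm holds its last target. There are 200 camera calls.

TASK

Grind the spice: set the steel grinding cup upright on the orange sprung pad of the spice mill, press it gently straight down until the pad is fully depressed, and keep it down for two seconds. Then lift the cup off so that the pad springs back, and stand the cup upright on the free part of the chopping board with its whole foot on the board. Keep the cup upright throughout and leave the honey jar, the garlic and the spice jar alone.

Things in the scene. Friction and masses are not known exactly. Their poses are not given: they have to be found in the camera images.
- grind_cup: Closed round grinding cup, loose, 110 mm tall, about 0.3 kg: black foot cap (diameter 60, up to 27 mm), plain steel body (diameter 56, from 29 to 94 mm up), fixed orange lid (diameter 57). Origin: centre of the flat underside; z up along its axis; yaw does not matter. Grip the steel body, about 80 mm up. Starts on the worktop, on either side of the mill.
- mill_base: Motor base of the spice mill, fixed to the worktop: round grey aluminium housing, diameter 137 mm at the foot, with a black guard rim on top (inner diameter 82, outer 96, top edge 64 mm above the worktop) round the orange pad. Origin: centre of its underside on the worktop; z up.
- pad_top (a point): Centre of the flat upper face of the mill's orange sprung pad (diameter 68 mm); moves with the pad. At rest it stands 70 mm above the worktop (6 mm above the guard rim); fully depressed 60 mm (4 mm below the rim), so a cup that stands off-centre by more than about 11 mm catches on the rim.
- mill_pad (a joint): Travel of the pad, straight down: 0 = up at rest, 0.010 m = fully depressed, at a solid stop. Springy: it begins to move at about 5 N (a little more than the cup's own weight) and takes about 11 N at the stop. It springs back by itself.
- board: Brown wooden chopping board, fixed, 200 mm along its x, 300 mm along its y, 22 mm thick. Origin: centre of its underside on the worktop; z up. Its y axis points roughly away from the robot: honey jar and garlic stand on its far part (+y), its near part (-y) is free. It may be on either side of the mill.
- honey_jar: Honey jar, bystander, loose, 59 x 63 mm, 100 mm tall, standing on the far part of the board. Origin: centre of its underside.
- garlic: Garlic bulb, bystander, loose, about 50 mm wide and tall, on the far part of the board. Origin: centre of its underside.
- spice_jar: Spice jar with a red lid, bystander, loose, diameter 45, 106 mm tall, standing behind the mill. Origin: centre of its underside.
Not all that is in view belongs to the job. What is shaped like the grind_cup but green is not meant.

How it is judged:
By the outcome, as a careful person would: the job done as asked, in the order asked, and still so for the second after the job is handed in, with the robot touching nothing.
It also fails if it takes over 48 s, if anything falls off the work surface, if the arm or the gripper's body presses on something with over 40 N, if the wrist force passes 120 N, or if a joint passes its speed limit or range.

## Working session

There is one attempt and no reset: what is moved stays moved. The work goes in short steps, Python scripts to look and compute and a shell command to move; the robot and the scene stay as the last step left them, time stands still between calls to the robot, and variables do not carry over. Pictures are saved under pics/ and viewed, at most 10 in all, crops included, and the job is handed in when it is done.

```bash
mkdir -p pics; cat > h.py <<'E'
import numpy as np,cv2
from scipy.spatial.transform import Rotation as R
from bench import *
def grab(n,save=None):
    f=grab_frame(n)
    if save: cv2.imwrite('pics/'+save,f['image'][:,:,::-1])
    return f
def onz(f,u,v,z):
    K=np.array(f['intrinsics']);d=R.from_quat(f['orientation']).as_matrix()@np.linalg.inv(K)@[u,v,1]
    o=np.array(f['xyz']);return o+d*(z-o[2])/d[2]
E
python3 - <<'E'
from h import *
for n in('side','top'):
    f=grab(n,n+'0.png');print(n,f['xyz'],f['orientation'],f['intrinsics'])
o=get_obs();print(o)
print(R.from_quat(o['eef_rot']).as_matrix().round(3))
E
```

```text
side [0.6044098  0.74486508 0.7082522 ] [ 0.02430383  0.91316261 -0.40686908 -0.00096296] [[418.37558111   0.         315.24917666]
 [  0.         418.37558111 205.63614781]
 [  0.           0.           1.        ]]
top [0.51561068 0.0377487  1.02104154] [-0.70577725  0.70676042 -0.03850636  0.02975646] [[377.10543602   0.         321.1928125 ]
 [  0.         377.10543602 198.63926959]
 [  0.           0.           1.        ]]
{'clock': 0.1, 'q': array([ 1.07142235e+00,  3.51149896e-01,  1.65231533e+00,  2.37919897e-06,
        1.13910606e+00, -8.45940510e-02]), 'joint_vel': array([ 9.32300252e-04,  5.23420016e-04, -1.67938138e-03, -3.69707055e-05,
        1.18723062e-03, -2.51954739e-04]), 'joint_torque': array([ 1.57272683e-03, -4.98034644e+01, -2.85707438e+01,  7.01162894e-02,
        2.38071126e-02,  2.70068563e-05]), 'tool_pos': array([0.22151714, 0.50319166, 0.30229002]), 'eef_rot': array([ 2.05906960e-01,  9.78571451e-01, -4.68295487e-04, -1.41885767e-04]), 'contact_force': array([-0.86712344,  0.71031546, -0.18105073]), 'wrist_torque': array([-0.01691673, -0.0212369 , -0.05114311]), 'grasp_force': 0.0, 'width': 0.09310426844263059}
[[-0.915  0.403 -0.   ]
 [ 0.403  0.915 -0.001]
 [ 0.    -0.001 -1.   ]]
```

View pics/top0.png

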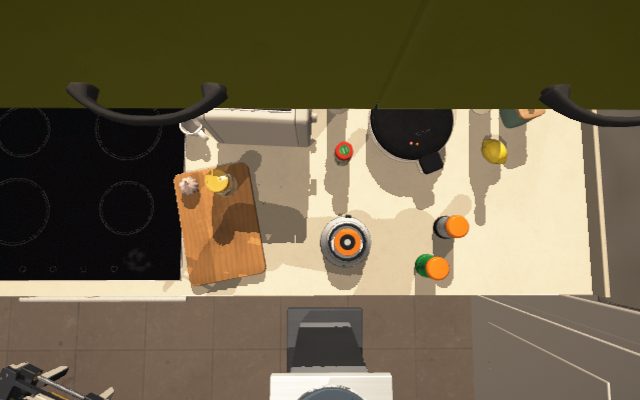

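View pics/side0.png

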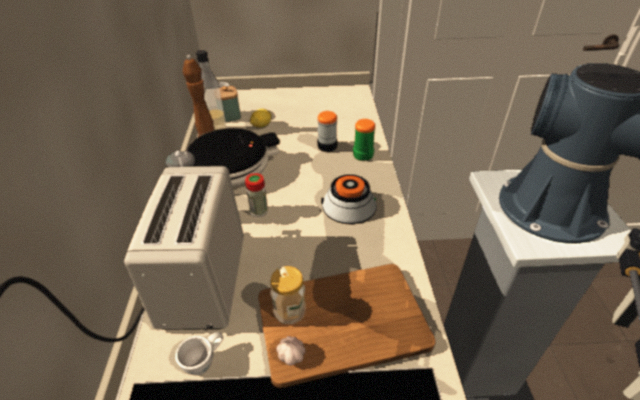

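The top view shows the steel cup with its orange lid at about (457,227) and the green decoy at (436,267). The mill pad is at (347,242), the spice jar at (343,151), and the board has corners near (176,178), (247,163), (265,271) and (195,286). The side view agrees: cup at (327,130), decoy at (364,138), pad at (350,188). Next I'll measure them.

```bash
cat >> h.py <<'E'
def orange(im,x0,x1,y0,y1):
    h=cv2.cvtColor(im,cv2.COLOR_RGB2HSV);m=cv2.inRange(h,(5,190,120),(20,255,255))
    k=np.zeros_like(m);k[y0:y1,x0:x1]=m[y0:y1,x0:x1]
    c=max(cv2.findContours(k,cv2.RETR_EXTERNAL,cv2.CHAIN_APPROX_NONE)[0],key=cv2.contourArea)
    return cv2.minEnclosingCircle(c),cv2.fitEllipse(c),cv2.boundingRect(c)
E
python3 - <<'E'
from h import *
t=grab('top');s=grab('side')
for nm,bt,bs,z in(('cup',(440,480,205,245),(310,345,105,130),.11),('green',(415,460,250,290),(350,380,115,135),.11),('pad',(325,370,225,265),(325,375,170,205),.07)):
    for f,b in((t,bt),(s,bs)):
        c,e,r=orange(f['image'],*b);print(nm,c,e[:2],r,onz(f,*e[0],z).round(4),onz(f,*c[0],z).round(4))
im=cv2.cvtColor(t['image'],cv2.COLOR_RGB2HSV)
# mill outline & board
m=cv2.inRange(im,(5,90,60),(17,255,225));m[:,:150]=0;m[:,275:]=0;m[:150]=0
m=cv2.morphologyEx(m,cv2.MORPH_OPEN,np.ones((5,5)))
c=max(cv2.findContours(m,0,2)[0],key=cv2.contourArea);b=cv2.boxPoints(cv2.minAreaRect(c));print(cv2.contourArea(c))
for p in b: print(p,onz(t,*p,.022).round(4))
for n,f,(x0,x1,y0,y1) in(('t',t,(310,490,200,290)),):
    cv2.imwrite('pics/crop1.png',cv2.resize(f['image'][y0:y1,x0:x1,::-1],None,fx=4.4,fy=4.4))
for p in((343,151),): print('spice',onz(t,*p,.106))
print(onz(t,217,182,.1),onz(t,190,186,.06))
E
```

```text
cup ((456.3823547363281, 226.23529052734375), 11.265419960021973) ((456.5016174316406, 226.3211669921875), (21.093297958374023, 21.780054092407227)) (446, 216, 22, 22) [ 0.5363 -0.3011  0.11  ] [ 0.5365 -0.3008  0.11  ]
cup ((326.875, 117.5), 8.262401580810547) ((326.9219665527344, 117.1671371459961), (10.842555046081543, 16.99113655090332)) (319, 112, 17, 12) [ 0.5359 -0.2863  0.11  ] [ 0.5362 -0.2845  0.11  ]
green ((436.5, 268.0), 11.926960945129395) ((436.78009033203125, 267.9092712402344), (22.113122940063477, 23.133180618286133)) (426, 257, 23, 23) [ 0.437 -0.25   0.11 ] [ 0.4368 -0.2493  0.11  ]
green ((364.5, 125.5), 8.860122680664062) ((364.6507263183594, 125.61959838867188), (11.823953628540039, 18.07841682434082)) (356, 120, 18, 12) [ 0.4372 -0.234   0.11  ] [ 0.4375 -0.2346  0.11  ]
pad ((346.9252014160156, 241.76771545410156), 13.243298530578613) ((346.9804382324219, 241.66183471679688), (24.847253799438477, 25.688838958740234)) (334, 229, 26, 27) [ 0.4993 -0.0386  0.07  ] [ 0.499  -0.0385  0.07  ]
pad ((349.3870849609375, 184.93548583984375), 13.953691482543945) ((348.8830871582031, 185.2710418701172), (19.387788772583008, 28.404693603515625)) (336, 176, 28, 21) [ 0.4998 -0.032   0.07  ] [ 0.4984 -0.0332  0.07  ]
7425.5
[171.27028 173.62163] [0.6797 0.4248 0.022 ]
[247.97299 160.83784] [0.7144 0.2214 0.022 ]
[266.8108  273.86487] [0.4155 0.1674 0.022 ]
[190.1081  286.64862] [0.3835 0.3655 0.022 ]
spice [ 0.72243297 -0.02777971  0.106     ]
[0.64609888 0.28209875 0.1       ] [0.641459   0.36129006 0.06      ]
```

View pics/crop1.png

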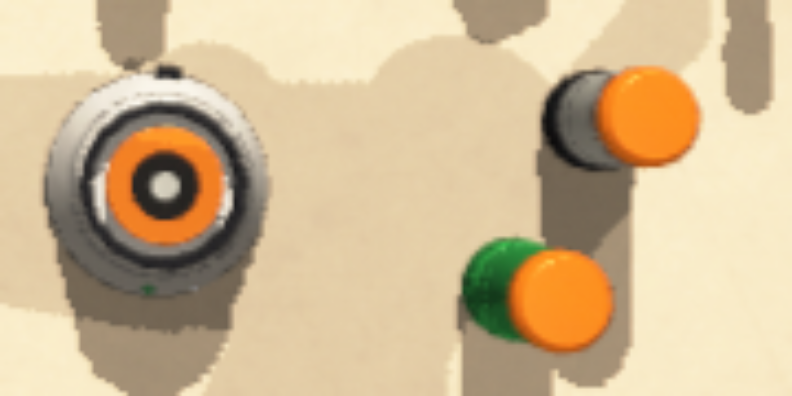

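Cup at (0.536, -0.302), pad at (0.499, -0.038). The current closing direction (66°) is already perpendicular to the cup–decoy line, so no spin is needed. Free spot on the board: about (0.465, 0.28). Travelling high towards the cup.

```bash
python3 -m creep '{"grip":[1,1,1,1,1,1,1,1,1,1,1,1],"xyz":[[-1,-1,0],[-3,-3,0],[-5.5,-5.5,0],[-8,-8,0],[-10.5,-10.5,0],[-13,-13,0],[-15.5,-15.5,0],[-18,-18,0],[-20.5,-20.5,0],[-23,-23,0],[-25.5,-25.5,0],[-28,-28,0]],"spin":[0,0,0,0,0,0,0,0,0,0,0,0]}'
python3 -m creep '{"grip":[1,1,1,1,1,1,1,1,1,1,1,1],"xyz":[[-2.5,-2.5,0],[-5,-5,0],[-7.5,-7.5,0],[-10,-10,0],[-12.5,-12.5,0],[-15,-15,0],[-17.5,-17.5,0],[-20,-20,0],[-22.5,-22.5,0],[-25,-25,0],[-27,-27,0],[-28,-28,0]],"spin":[0,0,0,0,0,0,0,0,0,0,0,0]}'
cat >> h.py <<'E'
def need(x,y,z):
    o=get_obs();M=R.from_quat(o['eef_rot']).as_matrix();print(o['clock'],o['tool_pos'].round(4),'w',o['width'],'need cm',(M.T@(np.array([x,y,z])-o['tool_pos'])*100).round(2),'yaxis',M[:,1].round(3),'F',o['contact_force'].round(1),o['grasp_force'])
E
python3 -c "
from h import *
need(.5363,-.3015,.145)"
```

```text
clock: 1.2
tool_pos: [0.3652, 0.1326, 0.3029]
eef_rot: [0.206, 0.979, 0.0, 0.0]
contact_force: [0.7, 0.8, 0.7]
width: 0.0927
grasp_force: 0.0
clock: 2.2
tool_pos: [0.509, -0.2378, 0.3023]
eef_rot: [0.207, 0.978, -0.0, 0.0]
contact_force: [-0.7, -0.1, -0.4]
width: 0.0931
grasp_force: 0.0
2.2 [ 0.509  -0.2378  0.3023] w 0.09307278630395024 need cm [-5.07 -4.72 15.74] yaxis [ 0.405  0.914 -0.   ] F [-0.7 -0.1 -0.4] 0.0
```

```bash
python3 -m creep '{"grip":[1,1,1,1,1,1,1,1],"xyz":[[-1,-1,0],[-3,-3,0],[-4.5,-4.3,0],[-5,-4.8,0],[-5.1,-4.8,0],[-5.1,-4.8,2],[-5.1,-4.8,4],[-5.1,-4.8,5]],"spin":[0,0,0,0,0,0,0,0]}'
python3 - <<'E'
from h import *
need(.5363,-.3015,.145)
f=grab('side');cv2.imwrite('pics/s1.png',cv2.resize(f['image'][40:200,230:430,::-1],None,fx=3,fy=3))
E
```

```text
clock: 2.87
tool_pos: [0.535, -0.2979, 0.2507]
eef_rot: [0.206, 0.979, 0.001, -0.001]
contact_force: [-0.1, 0.7, -1.0]
width: 0.0929
grasp_force: 0.0
2.8667 [ 0.535  -0.2979  0.2507] w 0.0929233902632094 need cm [-0.3  -0.28 10.57] yaxis [0.403 0.915 0.001] F [-0.1  0.7 -1. ] 0.0
```

View pics/s1.png

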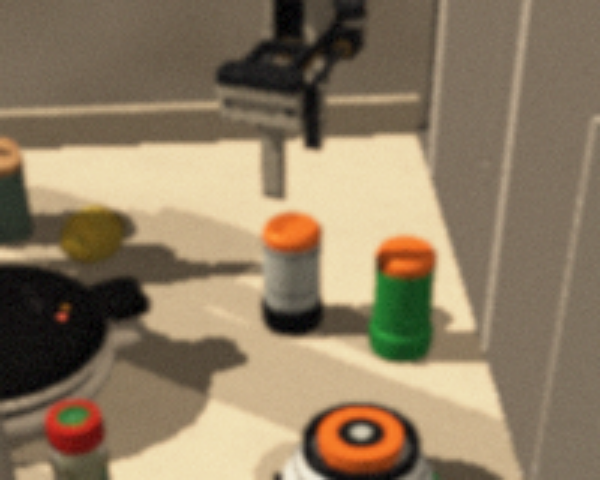

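The gripper hangs over the cup, lid at crop (292,232). The decoy at (405,258) is clear of both fingers. Descending and gripping.

```bash
python3 -m creep '{"grip":[1,1,1,1,1,1,1,1,1,1,1,1],"xyz":[[-0.3,-0.3,0],[-0.3,-0.3,1],[-0.3,-0.3,2],[-0.3,-0.3,3],[-0.3,-0.3,4],[-0.3,-0.3,5],[-0.3,-0.3,6],[-0.3,-0.3,7],[-0.3,-0.3,8],[-0.3,-0.3,9],[-0.3,-0.3,10],[-0.3,-0.3,10.4]],"spin":[0,0,0,0,0,0,0,0,0,0,0,0]}'
python3 -m creep '{"grip":[1,1],"xyz":[[0,0,0],[0,0,0]],"spin":[0,0]}' >/dev/null
python3 -c "
from h import *
need(.5363,-.3015,.145)
t=grab('top')
try: print(orange(t['image'],440,480,205,245))
except Exception as e: print(e)"
```

```text
clock: 3.92
tool_pos: [0.5369, -0.303, 0.1469]
eef_rot: [0.206, 0.979, 0.0, -0.001]
contact_force: [-0.4, -0.2, 0.3]
width: 0.0934
grasp_force: 0.0
4.0833 [ 0.5374 -0.3033  0.1487] w 0.09276587879068475 need cm [0.17 0.12 0.37] yaxis [ 0.403  0.915 -0.   ] F [-0.4  0.7  0. ] 0.0
(((453.7678527832031, 219.58035278320312), 7.187490940093994), ((454.20074462890625, 220.44979858398438), (9.903233528137207, 13.200108528137207), 80.4161376953125), (447, 216, 14, 11))
```

```bash
python3 -m creep '{"grip":[1,0.6,0,-0.5,-1,-1,-1,-1,-1,-1,-1,-1],"xyz":[[0.1,0.1,0.3],[0.1,0.1,0.3],[0.1,0.1,0.3],[0.1,0.1,0.3],[0.1,0.1,0.3],[0.1,0.1,0.3],[0.1,0.1,0.3],[0.1,0.1,0.3],[0.1,0.1,0.3],[0.1,0.1,0.3],[0.1,0.1,0.3],[0.1,0.1,0.3]],"spin":[0,0,0,0,0,0,0,0,0,0,0,0]}'
python3 -c "
from h import *
for i in range(3): grab('side');need(.5363,-.3015,.145)"
```

```text
clock: 5.13
tool_pos: [0.5368, -0.3021, 0.1458]
eef_rot: [0.206, 0.979, -0.0, 0.0]
contact_force: [-0.0, -1.3, 0.3]
width: 0.0566
grasp_force: 29.7
5.1833 [ 0.5368 -0.302   0.1458] w 0.05679754821374326 need cm [0.07 0.03 0.08] yaxis [ 0.403  0.915 -0.   ] F [-0.7 -2.3  0.6] 29.70832374645397
5.2333 [ 0.5368 -0.302   0.1458] w 0.05638822287352208 need cm [0.07 0.03 0.08] yaxis [ 0.403  0.915 -0.   ] F [-1.  -1.5  1.9] 29.70967777306214
5.2833 [ 0.5368 -0.302   0.1458] w 0.05673259720791643 need cm [0.07 0.03 0.08] yaxis [ 0.403  0.915 -0.   ] F [-0.7 -2.4  1.3] 29.711823840625584
```

Gripped at a width of 56.6 mm, with TCP 0.146 above the cup's underside. Lifting.

```bash
python3 -m creep '{"grip":[-1,-1,-1,-1,-1,-1,-1,-1,-1,-1,-1,-1],"xyz":[[0,0,-0.3],[0,0,-1],[0,0,-2],[0,0,-3.2],[0,0,-4.4],[0,0,-5.6],[0,0,-6.8],[0,0,-8],[0,0,-9.2],[0,0,-10.3],[0,0,-10.8],[0,0,-11]],"spin":[0,0,0,0,0,0,0,0,0,0,0,0]}'
python3 - <<'E'
from h import *
need(.499,-.0385,.256)
t=grab('top');s=grab('side','s2.png')
print(orange(s['image'],290,360,50,110))
E
```

```text
clock: 6.28
tool_pos: [0.537, -0.3021, 0.2569]
eef_rot: [0.206, 0.979, -0.0, 0.001]
contact_force: [-0.3, -0.2, -2.1]
width: 0.0566
grasp_force: 29.7
6.2833 [ 0.537  -0.3021  0.2569] w 0.05657656354606815 need cm [14.1  22.59  0.07] yaxis [ 0.403  0.915 -0.   ] F [-0.3 -0.2 -2.1] 29.660239135846496
(((330.0384521484375, 78.96154022216797), 5.053961753845215), ((330.88763427734375, 78.75533294677734), (6.240323066711426, 9.647042274475098), 40.83674240112305), (327, 74, 9, 10))
```

View pics/s2.png

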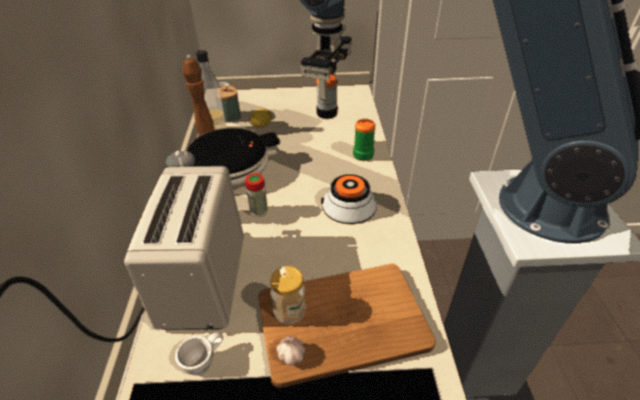

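The cup hangs upright in the gripper at (327,97), well off the worktop; everything else is where it was. Carrying it 14.1/22.6 cm in tool axes to the mill.

```bash
python3 -m creep '{"grip":[-1,-1,-1,-1,-1,-1,-1,-1,-1,-1,-1,-1],"xyz":[[0.3,0.5,0],[1.1,1.8,0],[2.4,3.8,0],[3.9,6.3,0],[5.5,8.8,0],[7.1,11.3,0],[8.7,13.8,0],[10.2,16.4,0],[11.7,18.8,0],[13,20.8,0],[13.8,22.1,0],[14.1,22.6,0]],"spin":[0,0,0,0,0,0,0,0,0,0,0,0]}' >/dev/null
python3 -m creep '{"grip":[-1,-1,-1,-1,-1,-1,-1,-1],"xyz":[[0,0,0],[0,0,0],[0,0,0.5],[0,0,1.3],[0,0,2],[0,0,2.4],[0,0,2.5],[0,0,2.5]],"spin":[0,0,0,0,0,0,0,0]}'
python3 - <<'E'
from h import *
need(.499,-.0385,.216)
s=grab('side');t=grab('top')
a=cv2.resize(s['image'][80:230,260:440],None,fx=2.2,fy=2.2);b=cv2.resize(t['image'][185:295,290:410],None,fx=3,fy=3)
cv2.imwrite('pics/m1.png',np.hstack([a,b])[:,:,::-1])
E
```

```text
clock: 8.05
tool_pos: [0.4987, -0.0384, 0.2302]
eef_rot: [0.206, 0.979, -0.0, -0.001]
contact_force: [-0.2, 0.4, -2.6]
width: 0.0564
grasp_force: 29.7
8.05 [ 0.4987 -0.0384  0.2302] w 0.05642544672820354 need cm [-0.03  0.01  1.42] yaxis [ 0.403  0.915 -0.   ] F [-0.2  0.4 -2.6] 29.661493320018053
```

View pics/m1.png

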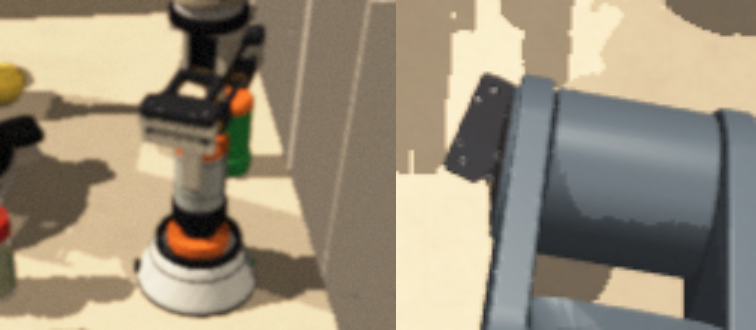

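The cup foot, at crop (200,215), is centred over the orange pad at (198,240) with a small gap. Lowering gently to contact, then pressing.

```bash
python3 -m creep '{"grip":[-1,-1,-1,-1,-1,-1,-1,-1,-1,-1],"xyz":[[0,0,0.2],[0,0,0.5],[0,0,0.8],[0,0,1.0],[0,0,1.2],[0,0,1.3],[0,0,1.4],[0,0,1.5],[0,0,1.6],[0,0,1.6]],"spin":[0,0,0,0,0,0,0,0,0,0]}'
python3 -m creep '{"grip":[-1,-1,-1,-1,-1,-1,-1,-1],"xyz":[[0,0,0.1],[0,0,0.2],[0,0,0.3],[0,0,0.4],[0,0,0.5],[0,0,0.5],[0,0,0.5],[0,0,0.5]],"spin":[0,0,0,0,0,0,0,0]}'
```

```text
clock: 8.98
tool_pos: [0.4991, -0.0384, 0.215]
eef_rot: [0.206, 0.979, -0.0, 0.0]
contact_force: [-0.6, -0.1, 3.4]
width: 0.0563
grasp_force: 29.7
clock: 9.65
tool_pos: [0.499, -0.0384, 0.21]
eef_rot: [0.206, 0.979, -0.0, 0.0]
contact_force: [-1.3, -1.4, 6.0]
width: 0.0565
grasp_force: 29.7
```

```bash
python3 -m creep '{"grip":[-1,-1,-1,-1,-1,-1],"xyz":[[0,0,0.1],[0,0,0.2],[0,0,0.3],[0,0,0.4],[0,0,0.4],[0,0,0.4]],"spin":[0,0,0,0,0,0]}'
python3 -m creep '{"grip":[-1,-1,-1,-1],"xyz":[[0,0,0.05],[0,0,0.1],[0,0,0.1],[0,0,0.1]],"spin":[0,0,0,0]}'
```

```text
clock: 10.15
tool_pos: [0.4991, -0.0384, 0.2061]
eef_rot: [0.206, 0.979, -0.0, 0.0]
contact_force: [-0.9, -1.9, 8.1]
width: 0.0566
grasp_force: 29.7
clock: 10.48
tool_pos: [0.499, -0.0387, 0.2052]
eef_rot: [0.206, 0.979, -0.0, 0.0]
contact_force: [-2.8, -5.0, 8.6]
width: 0.0566
grasp_force: 29.9
```

```bash
python3 -m creep '{"grip":[-1,-1,-1,-1],"xyz":[[0,0,0.05],[0,0,0.1],[0,0,0.1],[0,0,0.1]],"spin":[0,0,0,0]}'
python3 - <<'E'
from h import *
need(.499,-.0385,.2058);print(get_obs()['wrist_torque'])
s=grab('side')
cv2.imwrite('pics/m2.png',cv2.resize(s['image'][110:230,290:410,::-1],None,fx=5,fy=5))
E
```

```text
clock: 10.82
tool_pos: [0.499, -0.0391, 0.2047]
eef_rot: [0.206, 0.979, -0.001, 0.0]
contact_force: [-5.9, -7.7, 15.7]
width: 0.0562
grasp_force: 30.0
10.8167 [ 0.499  -0.0391  0.2047] w 0.056164338268822646 need cm [ 0.02  0.06 -0.11] yaxis [ 0.403  0.915 -0.002] F [-5.9 -7.7 15.7] 29.969246077816933
[-1.53522952  1.07562681 -0.01137679]
```

View pics/m2.png

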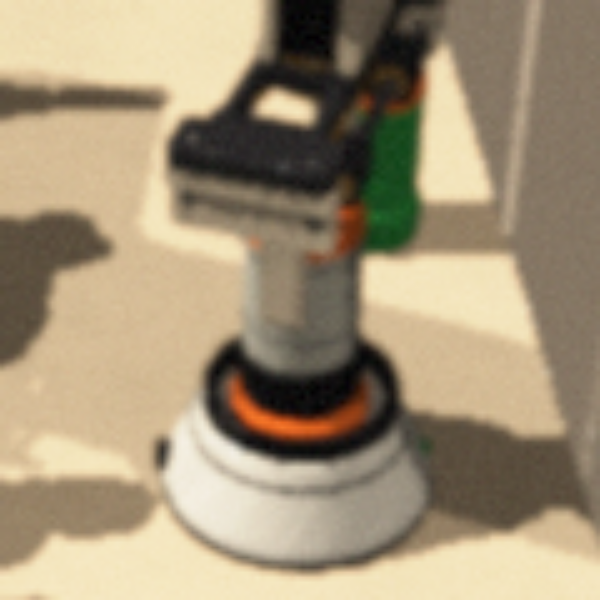

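The cup foot sits centred inside the black rim with the pad sunk, and the upward force jumped to 16 N on the last 1 mm. That means it is at the stop, so I'll hold for more than 2 s.

```bash
for i in 1 2 3; do python3 -m creep '{"grip":[-1,-1,-1,-1,-1,-1,-1,-1,-1,-1,-1,-1],"xyz":[[0,0,0],[0,0,0],[0,0,0],[0,0,0],[0,0,0],[0,0,0],[0,0,0],[0,0,0],[0,0,0],[0,0,0],[0,0,0],[0,0,0]],"spin":[0,0,0,0,0,0,0,0,0,0,0,0]}' | egrep 'clock|pos|force'; done
python3 -m creep '{"grip":[-1,-1,-1,-1,-1,-1,-1,-1,-1,-1,-1,-1],"xyz":[[0,0,-0.1],[0,0,-0.3],[0,0,-0.6],[0,0,-1],[0,0,-1.4],[0,0,-1.8],[0,0,-2.6],[0,0,-3.5],[0,0,-4.4],[0,0,-5],[0,0,-5.4],[0,0,-5.5]],"spin":[0,0,0,0,0,0,0,0,0,0,0,0]}'
python3 -c "
from h import *
need(.465,.28,.26)"
```

```text
clock: 11.87
tool_pos: [0.499, -0.0391, 0.2047]
contact_force: [-6.1, -7.6, 16.4]
grasp_force: 30.0
clock: 12.87
tool_pos: [0.499, -0.0391, 0.2047]
contact_force: [-5.9, -6.6, 16.0]
grasp_force: 30.0
clock: 13.87
tool_pos: [0.499, -0.0391, 0.2047]
contact_force: [-5.8, -7.9, 16.1]
grasp_force: 30.0
clock: 14.87
tool_pos: [0.4991, -0.0383, 0.2597]
eef_rot: [0.206, 0.979, 0.0, 0.001]
contact_force: [-0.4, 0.5, -2.2]
width: 0.0562
grasp_force: 29.8
14.8667 [ 0.4991 -0.0383  0.2597] w 0.05622344759887889 need cm [15.94 27.76 -0.04] yaxis [0.403 0.915 0.   ] F [-0.4  0.5 -2.2] 29.84292720502708
```

Held for 3 s, and the cup is off the pad. Carrying it to the board.

```bash
python3 -m creep '{"grip":[-1,-1,-1,-1,-1,-1,-1,-1,-1,-1,-1,-1],"xyz":[[0.3,0.5,0],[1.1,1.9,0],[2.3,4,0],[3.6,6.2,0],[4.9,8.5,0],[6.2,10.8,0],[7.5,13,0],[8.8,15.3,0],[10.1,17.6,0],[11.3,19.7,0],[12.1,21.1,0],[12.4,21.6,0]],"spin":[0,0,0,0,0,0,0,0,0,0,0,0]}'>/dev/null
python3 -m creep '{"grip":[-1,-1,-1,-1,-1,-1,-1,-1,-1,-1,-1,-1],"xyz":[[0.5,1,0],[1.5,2.7,0],[2.6,4.6,0],[3.3,5.8,0],[3.5,6.2,0],[3.5,6.2,0],[3.5,6.2,0.5],[3.5,6.2,1.5],[3.5,6.2,2.8],[3.5,6.2,4],[3.5,6.2,4.8],[3.5,6.2,5]],"spin":[0,0,0,0,0,0,0,0,0,0,0,0]}'
python3 - <<'E'
from h import *
need(.465,.28,.168)
s=grab('side','b1.png')
print(orange(s['image'],325,375,150,205))
E
```

```text
clock: 16.87
tool_pos: [0.4649, 0.2793, 0.2069]
eef_rot: [0.206, 0.978, -0.001, -0.001]
contact_force: [0.2, 0.2, -2.5]
width: 0.0563
grasp_force: 29.8
16.8667 [0.4649 0.2793 0.2069] w 0.056282585193005566 need cm [0.01 0.08 3.89] yaxis [ 0.404  0.915 -0.002] F [ 0.2  0.2 -2.5] 29.842676664702594
(((349.9052429199219, 185.15359497070312), 14.25843620300293), ((349.19036865234375, 185.5890655517578), (20.256160736083984, 28.147003173828125), 83.35641479492188), (336, 176, 29, 21))
```

View pics/b1.png

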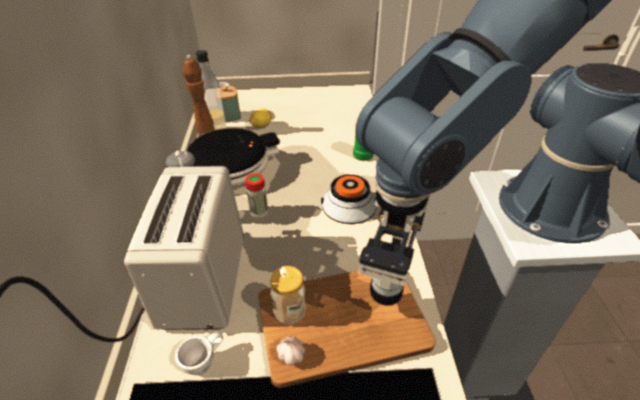

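The pad is back at its rest image position, (349,185). The cup hangs over the free near part of the board at (387,290), clear of the honey jar at (288,295). Lowering onto the board.

```bash
python3 -m creep '{"grip":[-1,-1,-1,-1,-1,-1,-1,-1,-1,-1,-1],"xyz":[[0,0,0.3],[0,0,0.9],[0,0,1.6],[0,0,2.3],[0,0,2.8],[0,0,3.2],[0,0,3.4],[0,0,3.55],[0,0,3.65],[0,0,3.7],[0,0,3.7]],"spin":[0,0,0,0,0,0,0,0,0,0,0]}'
python3 -m creep '{"grip":[-1,-1,-1],"xyz":[[0,0,0.05],[0,0,0.1],[0,0,0.1]],"spin":[0,0,0]}'
```

```text
clock: 17.83
tool_pos: [0.4654, 0.2802, 0.1718]
eef_rot: [0.206, 0.979, 0.0, 0.0]
contact_force: [0.9, -0.4, -2.2]
width: 0.0562
grasp_force: 29.8
clock: 18.08
tool_pos: [0.4654, 0.2802, 0.1708]
eef_rot: [0.206, 0.979, 0.0, 0.0]
contact_force: [-0.4, -0.3, -2.7]
width: 0.0562
grasp_force: 29.8
```

```bash
python3 -m creep '{"grip":[-1,-1,-1,-1,-1],"xyz":[[0,0,0.05],[0,0,0.1],[0,0,0.15],[0,0,0.2],[0,0,0.2]],"spin":[0,0,0,0,0]}'
python3 -m creep '{"grip":[-1,-1,-1],"xyz":[[0,0,0.05],[0,0,0.1],[0,0,0.1]],"spin":[0,0,0]}'
```

```text
clock: 18.5
tool_pos: [0.4653, 0.2802, 0.1686]
eef_rot: [0.206, 0.979, -0.0, -0.0]
contact_force: [-0.1, -0.2, -1.8]
width: 0.0561
grasp_force: 29.8
clock: 18.75
tool_pos: [0.4653, 0.2802, 0.1676]
eef_rot: [0.206, 0.979, -0.0, -0.0]
contact_force: [0.4, 0.4, -2.3]
width: 0.0564
grasp_force: 29.8
```

```bash
python3 -m creep '{"grip":[-1,-1,-1],"xyz":[[0,0,0.05],[0,0,0.1],[0,0,0.1]],"spin":[0,0,0]}'|egrep 'pos|tact'
python3 -m creep '{"grip":[-1,-1,-1],"xyz":[[0,0,0.05],[0,0,0.05],[0,0,0.05]],"spin":[0,0,0]}'|egrep 'pos|tact'
```

```text
tool_pos: [0.4655, 0.2802, 0.167]
contact_force: [-0.6, -1.0, 1.8]
tool_pos: [0.4655, 0.2802, 0.1669]
contact_force: [-1.8, -2.8, 8.1]
```

It is standing on the board. Relaxing the press, opening, then retreating straight up.

```bash
python3 -m creep '{"grip":[-1,-1,-0.2,0,0.3,0.6,1,1,1,1,1,1],"xyz":[[0,0,-0.05],[0,0,-0.05],[0,0,-0.05],[0,0,-0.05],[0,0,-0.05],[0,0,-0.05],[0,0,-0.05],[0,0,-0.05],[0,0,-0.05],[0,0,-0.05],[0,0,-0.05],[0,0,-0.05]],"spin":[0,0,0,0,0,0,0,0,0,0,0,0]}'
python3 -m creep '{"grip":[1,1,1,1,1,1,1,1,1,1,1,1],"xyz":[[0,0,-0.3],[0,0,-1],[0,0,-2],[0,0,-3.2],[0,0,-4.5],[0,0,-6],[0,0,-7.5],[0,0,-9],[0,0,-10.5],[0,0,-12],[0,0,-13],[0,0,-13]],"spin":[0,0,0,0,0,0,0,0,0,0,0,0]}'
python3 -m creep '{"grip":[1,1,1,1,1,1,1,1,1,1,1,1],"xyz":[[0,-1,0],[0,-3,0],[0,-5.5,0],[0,-8,0],[0,-10.5,0],[0,-13,0],[0,-15.5,0],[0,-18,0],[0,-20.5,0],[0,-22,0],[0,-23,0],[0,-23,0]],"spin":[0,0,0,0,0,0,0,0,0,0,0,0]}' | egrep 'clock|pos'
python3 - <<'E'
from h import *
s=grab('side');t=grab('top')
a=cv2.resize(s['image'][150:390,230:450],None,fx=1.8,fy=1.8);b=cv2.resize(t['image'][140:300,150:400],None,fx=1.55,fy=2.7*1)
b=cv2.resize(t['image'][140:300,150:400],None,fx=1.55,fy=1.55);b=cv2.copyMakeBorder(b,0,a.shape[0]-b.shape[0],0,0,cv2.BORDER_CONSTANT)
cv2.imwrite('pics/end.png',np.hstack([a,b])[:,:,::-1])
try:
    c,e,r=orange(s['image'],345,415,230,310);print(e[0],r,onz(s,*e[0],.13))
except Exception as x: print(x)
E
```

```text
clock: 20.25
tool_pos: [0.4654, 0.2802, 0.1667]
eef_rot: [0.206, 0.979, -0.0, -0.0]
contact_force: [0.3, 0.5, -0.9]
width: 0.0928
grasp_force: 0.0
clock: 21.25
tool_pos: [0.4659, 0.2805, 0.2995]
eef_rot: [0.206, 0.979, 0.001, 0.002]
contact_force: [-0.0, -0.1, -0.2]
width: 0.0931
grasp_force: 0.0
clock: 22.25
tool_pos: [0.3717, 0.0685, 0.2962]
(388.2413635253906, 273.2706298828125) (373, 261, 31, 26) [0.46663622 0.28704418 0.13      ]
```

View pics/end.png

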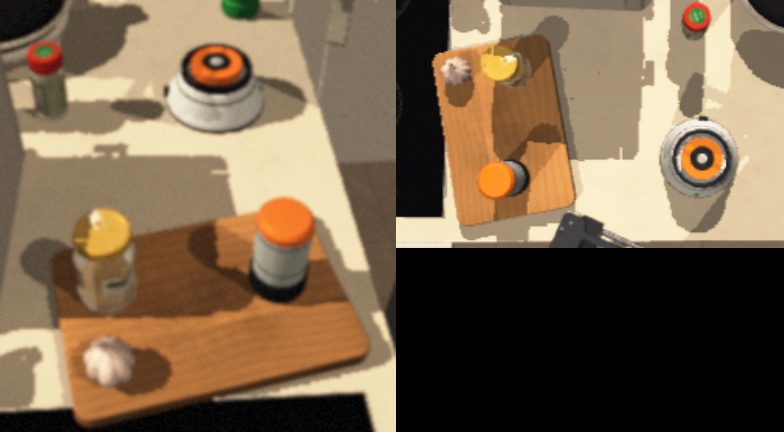

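The final picture shows the cup upright with its whole foot on the free part of the board (crop (282,250)). The pad is up, the bystanders are untouched, and the gripper is clear.

```bash
python3 -c "
from bench import *
print(finish_job())"
```

```text
the job is handed in; nothing more can be done
None
```

I pressed the cup on the mill pad, held it fully down for 3 s, then stood it upright on the free part of the board; the pad sprang back, and I handed the job in at about 22 s.

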